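# Push the case box into the green corner of the sorting rail

### The arm

A 6-joint arm with a two-finger parallel gripper is mounted at the origin on a cart in front of the work surface, level with it; the furniture and walls round the work are solid. World frame = base frame: x ahead of the robot, y to its left, z up, the work surface at z = 0. Lengths are in mm, angles in rad, forces in N, time in s.
With the tool pointing down it reaches from about 350 to 875 mm from the base axis. Payload 4.2 kg.
Tool frame: the origin (TCP) lies on the centre line of the jaws, within the pads' length; the fingertips stand 11 mm ahead of it and the grasp point (between the pads) lies 8 mm behind it (finger_overhang is the z of the fingertips in the tool frame, in mm); z points along the fingers, y is the direction in which the jaws open and shut (so a half turn about z gives the same grasp; the last joint's range is limited). The gripper opens to 85 mm and grips with 20 to 120 N. Pads are 22 mm wide; open, the fingers measure 114 mm over their backs; the gripper's body (76 mm by 85 mm) begins 54 mm behind the grasp point. The pads swing forward as they close: fully open they stand 13 mm farther back than shut.
Start: joints at [-1.024, 0.385, 0.008, 0, -1.194, -0.259], TCP at [177.418, -599.268, 242.312] pointing down, gripper open.
Joint ranges: [-3.14, 3.14], [-1.21, 2.06], [-1.07, 1.41], [-3.16, 2.05], [-2.99, -0.16], [-3.1, 3.1]. Speed limits (rad/s): [2.79, 2.79, 3.14, 3.14, 3.14, 3.14].

### API

Orientations are given as a 3x3 rotation matrix whose columns are the frame's x, y, z axes.
In Python, from workcell import sense, capture, hand_in, finger_overhang gives the robot as it stands.
- The arm moves only by the tool step_arm, never from a script. Its argument "targets" is a list of rows, each an object with "hand": the opening, from 0 (shut) to 1 (fully open); "translation": the shift along the world's x, y, z in mm, a list of three; "rot": the turn, a rotation vector about the world's x, y, z in degrees, a list of three. A call has 1 to 8 rows; each row shifts and turns the commanded pose from where the row before left it; what a row does not reach is not made up. A row lasts 1/10 s, in which the tool goes at most 50 mm and 8.59 degrees, less where a joint would pass 70% of its speed; a pose out of reach is approached as far as the arm can. A call is refused whole if a number of a shift passes 50 or a number of a turn 8.59, either way. A call with a gripper value outside its range is refused whole. The fingers move at their own pace and stop on an object; "newtons" is the grip in N (left out, the last holds). Time passes only in rows, so rows that do not move let the fingers close. It gives the time, the measured TCP pose, the force and the opening at its end, in the units of the state.
- sense(): the state, without advancing time (a new reading comes with each control period).
- capture(name): name is "side" or "top" or "wrist"; returns a dict with "color" (420x560x3 uint8, blue, green, red), "fx", "fy", "cx", "cy" (pixels), "D" ([k1, k2, p1, p2, k3] as OpenCV has them; the pictures are not rectified), "extrinsics" (4x4, takes a point from camera to world coordinates). Camera axes: x right, y down, z forward; pixel columns grow to the right and rows downward; lengths in mm; the calibration is good to about 2 mm. A picture is of the moment at which its call begins. There is no depth.
- hand_in(): hands the job in, once; it reports no verdict.
The state is a dict: "time": time; "q": joint angles; "qvel": joint speeds; "tau": joint torques, N m; "position": TCP position; "tool_rot": TCP orientation; "force": force on the tool from outside, world axes, zero at the start; "torque": the same for the moment, N m; "opening": finger opening in mm.
Only numpy, scipy, OpenCV 4.12 (cv2) and the standard library are available. Lean on these libraries where they do the work, as an engineer would, in place of code of your own. Each camera call takes 0.05 s, during which the arm holds its last target.

### The job

Push the white case box with the navy lid along the bench into the corner by the green end stop of the sorting rail, so that its long side lies flush against the rail and its end flush against the green stop. Only push it with the fingers: do not pick it up or tip it over. Leave the other things on the bench where they are.

Things in the scene. Friction and masses are not known exactly. Their poses are not given: they have to be found in the camera images.
- case_box: loose small closed box, white with a navy lid, 60 mm (own x) by 76 mm (own y) by 49 mm high, 0.07 to 0.15 kg. Its origin is the centre of its underside, its z points up; it stands upright in front of the rail, between the two stops, its long sides (along own y) turned at most 25 degrees from the rail.
- rail: aluminium rail fixed to the bench behind the case box, seen from the robot: 320 mm long (own y), 46 mm high, 12 mm thick. Origin: the middle of the lower edge of its front face. Its x points away from the robot, square into that face, so the bench in front of it has negative x; its y runs along the rail, to the robot's left. A foot plate 4 mm thick reaches 35 mm behind the face.
- green_stop: green end stop, fixed at one end of the rail (left or right, it varies): a block 60 mm (own x) by 16 mm (own y) by 46 mm high, two screw heads 2 mm proud on top. Origin: centre of its underside, 30 mm in front of the rail's face, 152 mm along the rail from its middle; axes parallel to the rail's. Its inner face and the rail's face make a square corner; 288 mm lie free between the two stops.
- orange_stop: orange end stop, the same block at the other end of the rail.
- red_box: bystander, loose: small red lidded box, 38 x 54 x 30 mm, at the left front. Origin: centre of its underside.
- wax_block: bystander, loose: two slabs of pink wax, 36 x 70 x 17 mm, at the right front. Origin: centre of its underside.
- rubber_cup: bystander, loose: green rubber mixing cup, 69 mm across, 47 mm high, behind the rail. Origin: centre of its underside.
- pliers: bystander, loose: red-handled pliers, 49 x 130 x 11 mm, lying at the left, beside the tall upright panel that closes the left end of the bench (y above 0.47 m, x above 0.2 m: keep the arm clear of it). Origin: centre of its underside.
- yellow_model: bystander, loose: yellow plaster jaw model, 59 x 68 x 40 mm, behind the rail. Origin: centre of its underside.
- peach_model: bystander, loose: peach plaster jaw model, 54 x 62 x 32 mm, behind the rail. Origin: centre of its underside.
Mind the look-alikes: they are no part of the job. Leave any red look-alike of the case_box alone. There is more than one size of the green_stop; the job needs the largest.

How it is judged (in metres and radians):
At the end, for the whole second after the job is handed in: The case box stands upright on the bench at rest in the corner between the rail and the green stop, square to the rail within 0.06 rad, with at most 4 mm of gap to the rail's face and to the green stop's inner face (x of case_box in the frame of rail between -0.034 and -0.026 m and y of case_box in the frame of rail between -0.12 and 0.12 m and horizontal distance between case_box and green_stop below 0.05 m and angle between the y axis of case_box and the y axis of rail, either way round below 0.06 rad and angle between case_box's own z axis and vertical below 0.06 rad and height (world z) of case_box below 0.004 m and linear speed of case_box below 0.01 m/s); the robot touches nothing.
It fails at once if the case box is lifted (more than 10 mm off the bench) (height (world z) of case_box above 0.01 m).
It fails at once if the case box is tipped over (tilted more than 0.5 rad) (angle between case_box's own z axis and vertical above 0.5 rad).
It fails at once if one of the bystanders is moved by more than 20 mm (distance of any of red_box, wax_block, rubber_cup, pliers, yellow_model, peach_model from where it was at the start of the episode above 0.02 m).
It also fails if it takes over 58 s, if anything falls off the work surface, if the arm or the gripper's body presses on something with over 40 N, if the wrist force passes 120 N, or if a joint passes its speed limit or range.

## Working session

There is one attempt and no reset: what is moved stays moved. The work goes in short steps, Python scripts to look and compute and a tool call to move; the robot and the scene stay as the last step left them, time stands still between calls to the robot, and variables do not carry over. Pictures are saved under pics/ and viewed, and the job is handed in when it is done.

Besides the shell and the picture viewer there is one more tool, called after ">>>" as name(argument=value, ...), one argument or row to a line, values as JSON. step_arm: Moves the arm, as the interface text tells. Its arguments: {"type":"object","properties":{"targets":{"type":"array","items":{"type":"object","properties":{"hand":{"type":"number"},"translation":{"type":"array","items":{"type":"number"}},"rot":{"type":"array","items":{"type":"number"}}}}},"newtons":{"type":"number"}},"required":["targets"]}

```bash
mkdir -p pics; ls
python3 - <<'E'
from workcell import sense,capture,finger_overhang
import cv2,numpy as np
print(sense(),finger_overhang)
for n in ["top","side"]:
    c=capture(n); cv2.imwrite(f"pics/{n}0.png",c["color"]); np.save(f"pics/{n}0.npy",c,allow_pickle=True)
    print(n,c["fx"],c["fy"],c["cx"],c["cy"],c["D"],c["extrinsics"])
E
```

```text
pics
{'time': 0.0, 'q': array([-1.02439475e+00,  3.85558832e-01,  6.60460216e-03, -4.96334603e-04,
       -1.19397377e+00, -2.58585605e-01]), 'qvel': array([-3.71521281e-04,  1.07743772e-03, -1.43731755e-03,  6.11434311e-04,
        8.66055422e-05,  1.81423760e-03]), 'tau': array([-6.72242058e-04, -3.92289662e+01,  1.88399059e+01,  4.18612897e+00,
       -4.65394347e-03, -3.45380045e-05]), 'position': array([ 177.2615973 , -598.74961633,  241.21226024]), 'tool_rot': array([[-9.58918047e-01, -2.83682340e-01, -7.13315439e-04],
       [-2.83683219e-01,  9.58915837e-01,  2.06107470e-03],
       [ 9.93189787e-05,  2.17875735e-03, -9.99997622e-01]]), 'force': array([ 0.03122142,  0.26690777, -0.89144864]), 'torque': array([ 0.01320017,  0.01350899, -0.04519612]), 'opening': 85.59715097757307} 11.0
top 492.0348163212002 492.0348163212002 274.1832937242739 205.55794689472384 [-0.05454241  0.          0.          0.          0.        ] [[ 1.87936907e-02 -9.92543968e-01  1.20429515e-01  4.53593512e+02]
 [-9.99713271e-01 -1.68672128e-02  1.69962630e-02  1.14650094e+02]
 [-1.48382281e-02 -1.20714407e-01 -9.92576374e-01  1.27812738e+03]
 [ 0.00000000e+00  0.00000000e+00  0.00000000e+00  1.00000000e+00]]
side 401.22064170055586 401.22064170055586 273.98876500505 203.56819449363624 [-0.10574547  0.          0.          0.          0.        ] [[ 9.99574024e-01 -2.83386673e-02  6.97784030e-03  6.05856281e+02]
 [-2.44426195e-02 -6.82221235e-01  7.30737125e-01 -4.78327275e+02]
 [-1.59476854e-02 -7.30596405e-01 -6.82623296e-01  6.13562365e+02]
 [ 0.00000000e+00  0.00000000e+00  0.00000000e+00  1.00000000e+00]]
```

View pics/top0.png

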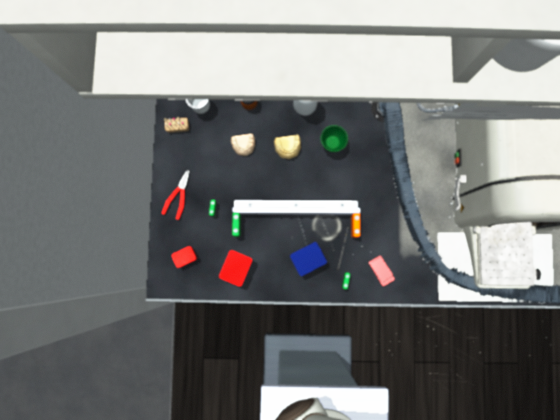

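View pics/side0.png

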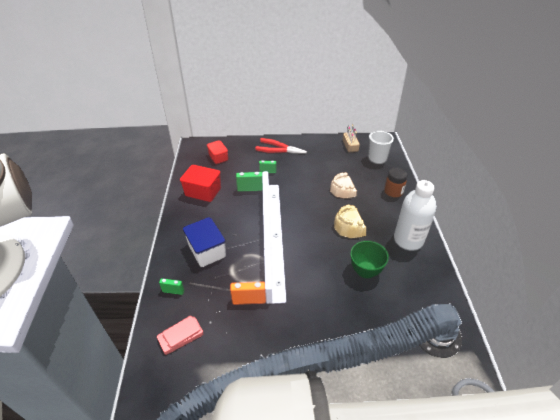

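The top view shows the rail from (235,207) to (358,207), with the large green stop at its left end (236,224) and the orange stop at (356,225). The navy-lidded case is at (309,259). Small green look-alikes sit at (213,208) and (347,281), and a red look-alike at (236,268). Next I'll measure these.

```bash
cat > h.py <<'E'
import cv2,numpy as np
def ray(c,px,z):
    K=np.array([[c["fx"],0,c["cx"]],[0,c["fy"],c["cy"]],[0,0,1]]);E=np.array(c["extrinsics"])
    u=cv2.undistortPoints(np.float64(px).reshape(-1,1,2),K,np.array(c["D"])).reshape(-1,2)
    d=np.c_[u,np.ones(len(u))]@E[:3,:3].T;o=E[:3,3]
    return o+d*((z-o[2])/d[:,2])[:,None]
def masks(img):
    h=cv2.cvtColor(img,cv2.COLOR_BGR2HSV);H,S,V=cv2.split(h)
    return dict(navy=(H>110)&(H<130)&(S>150)&(V>60),green=(H>50)&(H<80)&(S>120)&(V>60),
      orange=(H>6)&(H<18)&(S>180)&(V>150),red=((H<5)|(H>172))&(S>180)&(V>100),pink=((H<6)|(H>170))&(S>70)&(S<180)&(V>120),white=(S<40)&(V>200))
def report(c,z,names,amin=40):
    m=masks(c["color"])
    for k in names:
        cs,_=cv2.findContours(m[k].astype(np.uint8)*255,cv2.RETR_EXTERNAL,cv2.CHAIN_APPROX_NONE)
        for q in cs:
            if cv2.contourArea(q)<amin: continue
            P=ray(c,q.reshape(-1,2),z)[:,:2]
            r=cv2.minAreaRect(P.astype(np.float32))
            print(k,"px",q.reshape(-1,2).mean(0).round(),"world",np.round(r[0],1),"size",np.round(r[1],1),"ang",round(r[2],1),"corners",cv2.boxPoints(r).round().tolist())
E
python3 - <<'E'
from h import *
c=np.load("pics/top0.npy",allow_pickle=True).item()
report(c,49,["navy"]);report(c,46,["green","orange"]);report(c,46,["white"],200);report(c,25,["red"]);report(c,17,["pink"])
i=c["color"][180:310,140:420];cv2.imwrite("pics/crop0.png",cv2.resize(i,None,fx=2.8,fy=2.8,interpolation=cv2.INTER_CUBIC))
c=np.load("pics/side0.npy",allow_pickle=True).item()
print("side");report(c,49,["navy"])
i=c["color"][130:350,150:320];cv2.imwrite("pics/crop1.png",cv2.resize(i,None,fx=2.7,fy=2.7,interpolation=cv2.INTER_CUBIC))
E
```

```text
navy px [308. 259.] world [471.3  48.9] size [62.9 76.8] ang 27.5 corners [[426.0, 69.0], [461.0, 0.0], [517.0, 29.0], [481.0, 98.0]]
green px [346. 281.] world [419.2 -45.2] size [17.9 43. ] ang 78.9 corners [[396.0, -50.0], [439.0, -58.0], [442.0, -41.0], [400.0, -32.0]]
green px [235. 224.] world [553.6 232.4] size [21.4 58.4] ang 88.0 corners [[524.0, 223.0], [582.0, 221.0], [583.0, 242.0], [525.0, 244.0]]
green px [212. 207.] world [595.8 293.3] size [17.2 43.8] ang 82.5 corners [[573.0, 288.0], [616.0, 282.0], [619.0, 299.0], [575.0, 305.0]]
green px [334. 138.] world [780.4 -14.5] size [68.6 66.8] ang 0.3 corners [[746.0, 19.0], [746.0, -48.0], [815.0, -48.0], [814.0, 19.0]]
white px [323. 400.] world [124.    6.8] size [ 78.5 308.5] ang 1.1 corners [[82.0, 160.0], [88.0, -148.0], [166.0, -147.0], [160.0, 162.0]]
white px [472. 295.] world [ 379.7 -364.1] size [200.7  56.1] ang 73.6 corners [[324.0, -452.0], [378.0, -468.0], [435.0, -276.0], [381.0, -260.0]]
white px [455. 251.] world [ 490.2 -317.2] size [111.   82.4] ang 3.8 corners [[432.0, -280.0], [438.0, -362.0], [548.0,
[... 904 characters left out ...]
]
red px [235. 268.] world [444.9 231.8] size [65.  78.6] ang 68.1 corners [[396.0, 216.0], [469.0, 187.0], [493.0, 247.0], [421.0, 277.0]]
red px [184. 257.] world [471.3 364.2] size [42.4 57.1] ang 27.7 corners [[439.0, 380.0], [466.0, 329.0], [503.0, 349.0], [477.0, 399.0]]
red px [175. 203.] world [609.3 392.4] size [50.3 76.5] ang 71.6 corners [[565.0, 381.0], [638.0, 356.0], [654.0, 404.0], [581.0, 428.0]]
pink px [382. 271.] world [ 445.6 -139.8] size [74.9 41.3] ang 31.2 corners [[403.0, -142.0], [424.0, -177.0], [488.0, -138.0], [467.0, -103.0]]
side
navy px [203. 235.] world [472.9  46.3] size [57.9 74.6] ang 29.0 corners [[429.0, 65.0], [466.0, -0.0], [516.0, 28.0], [480.0, 93.0]]
```

View pics/crop0.png

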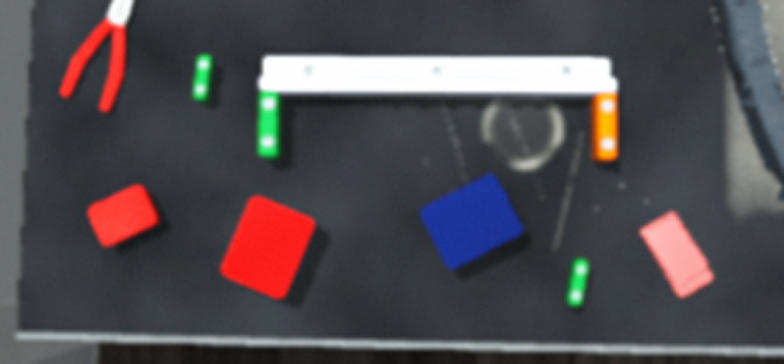

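View pics/crop1.png

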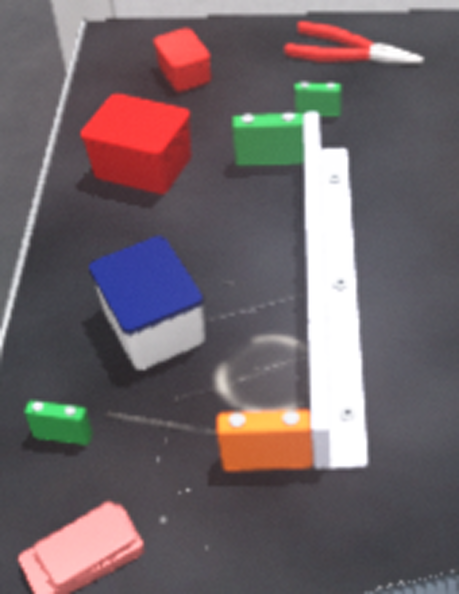

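The case is at about (471,49) with its long axis yawed about +27°. The rail runs along y at x≈587, yawed about 1°, with its middle near y≈81 and the green stop on the left. I'll fit the rail edges more precisely, and lift the arm and start travelling in the meantime.

Run:
```python
from h import *
t=np.load("pics/top0.npy",allow_pickle=True).item(); s=np.load("pics/side0.npy",allow_pickle=True).item()
print(cv2.cvtColor(t["color"],cv2.COLOR_BGR2GRAY)[192:222,270:330:20].T.tolist())
g=cv2.cvtColor(t["color"],cv2.COLOR_BGR2GRAY).astype(float)
pts=[];
for u in range(248,346):
    col=g[200:224,u]; k=np.where((col[:-1]>=140)&(col[1:]<140))[0][-1]
    pts.append([u,200+k+(col[k]-140)/(col[k]-col[k+1])])
for z in(0,46):
    P=ray(t,pts,z);f=np.polyfit(P[:,1],P[:,0],1);r=P[:,0]-np.polyval(f,P[:,1]);print("front lower edge if z=",z,"x at y=80:",np.polyval(f,80),"x at y=187",np.polyval(f,187),"slope",f[0],r.std())
# stop green mask rows
m=masks(t["color"])["green"]
for v in range(214,236,3): 
    x=np.where(m[v,225:250])[0]+225; print(v,x.min(),x.max(),ray(t,[[x.min()-.5,v],[x.max()+.5,v]],46)[:,:2].round(1).tolist(),ray(t,[[x.max()+.5,v]],0)[:,:2].round(1).tolist())
m=masks(t["color"])["orange"]
for v in range(214,236,6):
    x=np.where(m[v,340:370])[0]+340; print("or",v,ray(t,[[x.min()-.5,v],[x.max()+.5,v]],46)[:,:2].round(1).tolist())
```

```text
[[56, 55, 53, 52, 52, 53, 50, 85, 201, 255, 255, 254, 254, 254, 254, 252, 254, 254, 255, 255, 216, 119, 63, 37, 34, 38, 46, 54, 58, 58], [57, 58, 59, 59, 59, 59, 57, 91, 203, 255, 255, 254, 254, 254, 254, 254, 254, 254, 255, 255, 221, 122, 67, 43, 38, 41, 48, 59, 63, 66], [64, 65, 66, 65, 67, 65, 64, 87, 197, 255, 255, 255, 254, 254, 254, 252, 254, 254, 255, 255, 227, 132, 77, 50, 42, 44, 50, 63, 68, 68]]
front lower edge if z= 0 x at y=80: 589.7442887950692 x at y=187 589.2500796411122 slope -0.004618777139785682 3.261561990100549
front lower edge if z= 46 x at y=80: 584.8499614206248 x at y=187 584.3557522666677 slope -0.004618777139786987 3.1441778750801066
214 232 239 [[579.8, 243.0], [580.2, 222.8]] [[584.9, 226.8]]
217 232 240 [[572.2, 242.8], [572.6, 220.0]] [[577.1, 224.0]]
220 232 239 [[564.6, 242.5], [565.0, 222.4]] [[569.1, 226.4]]
223 232 239 [[557.1, 242.3], [557.4, 222.2]] [[561.3, 226.2]]
226 232 239 [[549.5, 242.1], [549.9, 222.0]] [[553.4, 226.0]]
229 232 239 [[541.9, 241.9], [542.3, 221.8]] [[545.6, 225.8]]
232 232 239 [[534.4, 241.7], [534.8, 221.6]] [[537.8, 225.5]]
235 232 239 [[526.9, 241.5], [527.2, 221.3]] [[530.0, 225.3]]
or 214 [[585.0, -61.6], [585.4, -81.8]]
or 220 [[569.9, -59.1], [570.2, -81.7]]
or 226 [[554.7, -59.1], [555.1, -81.7]]
or 232 [[539.7, -59.1], [539.8, -64.1]]
```

>>> step_arm(
  targets=[
    {"hand":0.45,"translation":[0,0,45],"rot":[0,0,-7.8]},
    {"hand":0.45,"translation":[10,30,30],"rot":[0,0,-7.8]},
    {"hand":0.45,"translation":[14,45,0],"rot":[0,0,0]},
    {"hand":0.45,"translation":[14,45,0],"rot":[0,0,0]},
    {"hand":0.45,"translation":[14,45,0],"rot":[0,0,0]},
    {"hand":0.45,"translation":[14,45,0],"rot":[0,0,0]},
    {"hand":0.45,"translation":[14,45,0],"rot":[0,0,0]},
    {"hand":0.45,"translation":[14,45,0],"rot":[0,0,0]},
  ],
)

```text
time: 0.9
position: [271.2, -297.4, 317.0]
tool_rot: [[-1.0, -0.015, -0.0], [-0.015, 1.0, 0.0], [0.0, 0.0, -1.0]]
force: [2.8, 0.2, 0.7]
opening: 38.4
```

>>> step_arm(
  targets=[
    {"hand":0.45,"translation":[14,45,0],"rot":[0,0,0]},
    {"hand":0.45,"translation":[14,45,0],"rot":[0,0,0]},
    {"hand":0.45,"translation":[14,45,0],"rot":[0,0,0]},
    {"hand":0.45,"translation":[14,45,-10],"rot":[0,0,0]},
    {"hand":0.45,"translation":[14,45,-10],"rot":[0,0,0]},
    {"hand":0.45,"translation":[14,45,-10],"rot":[0,0,0]},
    {"hand":0.45,"translation":[14,45,-10],"rot":[0,0,0]},
    {"hand":0.45,"translation":[14,30,-20],"rot":[0,0,0]},
  ],
)

```text
time: 1.7
position: [384.2, 48.6, 258.0]
tool_rot: [[-1.0, -0.019, 0.003], [-0.019, 1.0, 0.002], [-0.003, 0.002, -1.0]]
force: [0.6, -0.2, -0.0]
opening: 38.6
```

Run:
```python
from h import *
t=np.load("pics/top0.npy",allow_pickle=True).item()
g=cv2.cvtColor(t["color"],cv2.COLOR_BGR2GRAY).astype(float)
pts=[]
for u in range(250,345):
    col=g[208:217,u]
    k=np.where((col[:-1]>=160)&(col[1:]<160))[0]
    if len(k): pts.append([u,208+k[0]+(col[k[0]]-160)/(col[k[0]]-col[k[0]+1])])
P=ray(t,pts,0).astype(np.float32)
l=cv2.fitLine(P[:,:2],cv2.DIST_HUBER,0,.01,.01).ravel();print(len(pts),l, "yaw deg",np.degrees(np.arctan(-l[0]/l[1])), "x at y=187",l[2]+(187-l[3])*l[0]/l[1])
```

```text
95 [ 1.3096391e-02 -9.9991423e-01  5.9095020e+02  7.6644867e+01] yaw deg 0.75038934 x at y=187 589.5048
```

>>> step_arm(
  targets=[
    {"hand":0.45,"translation":[0,0,-47],"rot":[0,0,0]},
    {"hand":0.45,"translation":[0,0,-47],"rot":[0,0,0]},
    {"hand":0.45,"translation":[0,0,-47],"rot":[0,0,0]},
    {"hand":0.45,"translation":[0,0,-47],"rot":[0,0,0]},
    {"hand":0.45,"translation":[0,0,-30],"rot":[0,0,0]},
    {"hand":0.45,"translation":[0,0,-17],"rot":[0,0,0]},
    {"hand":0.45,"translation":[0,0,0],"rot":[0,0,0]},
  ],
)

```text
time: 2.4
position: [381.7, 44.7, 20.2]
tool_rot: [[-1.0, -0.015, -0.006], [-0.015, 1.0, -0.003], [0.006, -0.003, -1.0]]
force: [0.7, -0.1, 0.5]
opening: 38.4
```

Run:
```python
from h import *
from workcell import *
print(sense()["position"],sense()["force"])
c=capture("side");cv2.imwrite("pics/s1.png",cv2.resize(c["color"][130:350,120:320],None,fx=2.7,fy=2.7))
```

```text
[381.69560461  44.73635407  20.2376778 ] [ 0.73936741 -0.05724063  0.53585821]
```

View pics/s1.png

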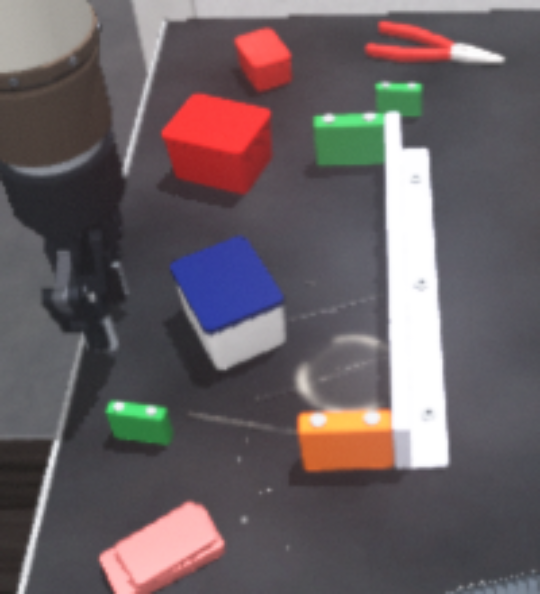

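The side picture shows both fingers (about (85,310)) in front of the case and clear of the green look-alike. Pushing +x slowly.

>>> step_arm(
  targets=[
    {"hand":0.45,"translation":[15,0,1],"rot":[0,0,0]},
    {"hand":0.45,"translation":[12,0,0],"rot":[0,0,0]},
    {"hand":0.45,"translation":[10,0,0],"rot":[0,0,0]},
    {"hand":0.45,"translation":[10,0,0],"rot":[0,0,0]},
    {"hand":0.45,"translation":[10,0,0],"rot":[0,0,0]},
    {"hand":0.45,"translation":[10,0,0],"rot":[0,0,0]},
    {"hand":0.45,"translation":[10,0,0],"rot":[0,0,0]},
    {"hand":0.45,"translation":[0,0,0],"rot":[0,0,0]},
  ],
)

```text
time: 3.25
position: [462.2, 46.0, 23.3]
tool_rot: [[-1.0, -0.015, 0.002], [-0.015, 1.0, 0.0], [-0.002, 0.0, -1.0]]
force: [0.5, 0.5, 0.4]
opening: 38.3
```

Run:
```python
from h import *
from workcell import *
print(sense()["position"],sense()["force"])
c=capture("side");cv2.imwrite("pics/s2.png",cv2.resize(c["color"][130:350,120:320],None,fx=2.7,fy=2.7))
report(c,49,["navy"])
```

```text
[462.22852157  46.04709962  23.34809189] [0.51752066 0.5255499  0.43293123]
navy px [222. 238.] world [510.7  35. ] size [57.6 74.5] ang 11.3 corners [[475.0, 66.0], [490.0, -7.0], [546.0, 4.0], [532.0, 77.0]]
```

View pics/s2.png

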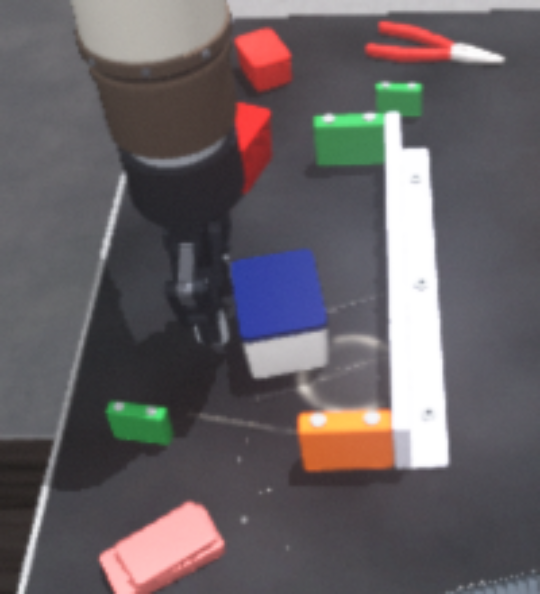

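The case has turned to 11° and is still upright. Continuing +x.

>>> step_arm(
  targets=[
    {"hand":0.45,"translation":[8,-2,0],"rot":[0,0,0]},
    {"hand":0.45,"translation":[8,-2,0],"rot":[0,0,0]},
    {"hand":0.45,"translation":[8,-2,0],"rot":[0,0,0]},
    {"hand":0.45,"translation":[8,0,0],"rot":[0,0,0]},
    {"hand":0.45,"translation":[8,0,0],"rot":[0,0,0]},
    {"hand":0.45,"translation":[3,0,0],"rot":[0,0,0]},
    {"hand":0.45,"translation":[0,0,0],"rot":[0,0,0]},
  ],
)

```text
time: 4.0
position: [504.0, 39.8, 23.2]
tool_rot: [[-1.0, -0.015, 0.0], [-0.015, 1.0, 0.0], [-0.0, 0.0, -1.0]]
force: [-0.0, 0.2, 0.7]
opening: 38.7
```

Run:
```python
from h import *
from workcell import *
print(sense()["position"],sense()["force"])
c=capture("side");cv2.imwrite("pics/s3.png",cv2.resize(c["color"][130:350,120:320],None,fx=2.7,fy=2.7))
report(c,49,["navy"])
```

```text
[504.03418925  39.82526095  23.23185967] [-0.04025853  0.20531406  0.68225063]
navy px [235. 239.] world [536.   30.2] size [37.  71.6] ang 1.6 corners [[517.0, 66.0], [519.0, -6.0], [555.0, -5.0], [554.0, 67.0]]
```

View pics/s3.png

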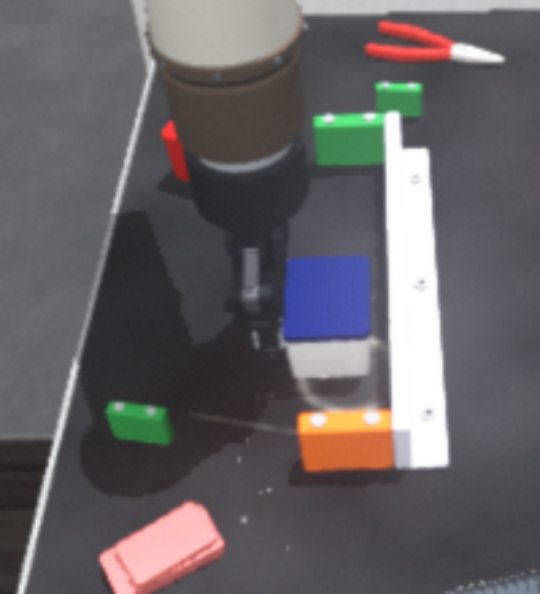

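The case is square to the rail with about a 10 mm gap, and its right end is at y≈-7. Next I'll back off, lift, turn 90° and come down behind its right end to push +y.

>>> step_arm(
  targets=[
    {"hand":0.45,"translation":[-15,0,0],"rot":[0,0,0]},
    {"hand":0.3,"translation":[-3,0,45],"rot":[0,0,0]},
    {"hand":0.3,"translation":[0,-10,45],"rot":[0,0,8.2]},
    {"hand":0.3,"translation":[10,-13,0],"rot":[0,0,8.2]},
    {"hand":0.3,"translation":[10,-13,0],"rot":[0,0,8.2]},
    {"hand":0.3,"translation":[10,-13,0],"rot":[0,0,8.2]},
    {"hand":0.3,"translation":[10,-13,0],"rot":[0,0,8.2]},
    {"hand":0.3,"translation":[10,-13,0],"rot":[0,0,8.2]},
  ],
)

```text
time: 4.85
position: [535.3, -35.7, 113.4]
tool_rot: [[-0.637, -0.771, -0.0], [-0.771, 0.637, 0.0], [-0.0, 0.0, -1.0]]
force: [-0.0, 0.3, 0.2]
opening: 25.2
```

>>> step_arm(
  targets=[
    {"hand":0.3,"translation":[8,-3,0],"rot":[0,0,8.2]},
    {"hand":0.3,"translation":[0,0,0],"rot":[0,0,8.2]},
    {"hand":0.3,"translation":[0,0,0],"rot":[0,0,8.2]},
    {"hand":0.3,"translation":[0,0,0],"rot":[0,0,8.2]},
    {"hand":0.3,"translation":[0,0,0],"rot":[0,0,8.2]},
    {"hand":0.3,"translation":[0,0,0],"rot":[0,0,0]},
  ],
)

```text
time: 5.45
position: [543.0, -38.2, 113.2]
tool_rot: [[0.019, -1.0, -0.0], [-1.0, -0.019, 0.0], [-0.0, 0.0, -1.0]]
force: [-0.2, -0.1, -0.3]
opening: 25.6
```

```bash
sed -i 's/(S>150)&(V>60),green/(S>130)\&(V>30),green/' h.py
python3 - <<'E'
from h import *
from workcell import *
print(sense())
for n in("side","wrist","top"):
    c=capture(n);cv2.imwrite(f"pics/{n}4.png",cv2.resize(c["color"][100:380,100:420],None,fx=1.8,fy=1.8))
    print(n);report(c,49,["navy"])
E
```

```text
{'time': 5.45, 'q': array([ 2.27666031e-01,  3.80289428e-01, -3.62186825e-01, -1.55628222e-04,
       -8.28700403e-01, -2.08612351e-01]), 'qvel': array([ 0.00056968,  0.00126304,  0.00094247, -0.00026475, -0.00210704,
       -0.10632003]), 'tau': array([-1.47509255e-02, -3.50416160e+01,  1.49609005e+01,  3.32729414e+00,
        1.10702425e-03,  5.18363155e-01]), 'position': array([542.97295439, -38.20148585, 113.23859828]), 'tool_rot': array([[ 1.89473384e-02, -9.99820404e-01, -3.96398635e-04],
       [-9.99820483e-01, -1.89473501e-02,  2.59059193e-05],
       [-3.34119704e-05,  3.95836626e-04, -9.99999921e-01]]), 'force': array([-0.23872652, -0.12419314, -0.30632142]), 'torque': array([-0.00831303, -0.05522289, -0.01792731]), 'opening': 25.57953141676673}
side
navy px [241. 243.] world [546.6  30.7] size [57.8 75.8] ang 2.0 corners [[516.0, 68.0], [519.0, -8.0], [577.0, -6.0], [574.0, 70.0]]
wrist
navy px [273. 327.] world [542.9  32.3] size [55.4 76.1] ang 1.0 corners [[515.0, 70.0], [516.0, -6.0], [571.0, -5.0], [570.0, 71.0]]
top
```

View pics/side4.png

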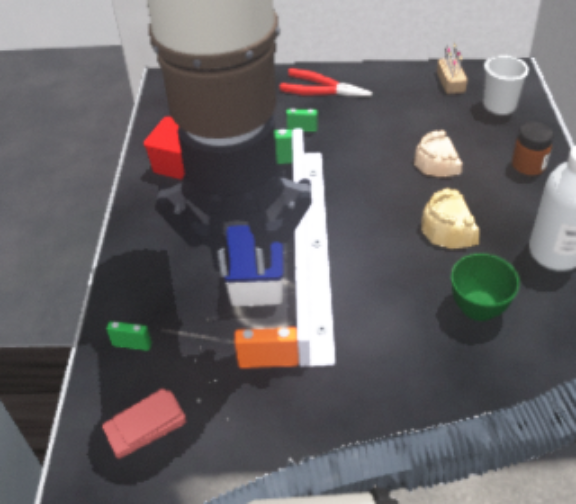

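View pics/wrist4.png

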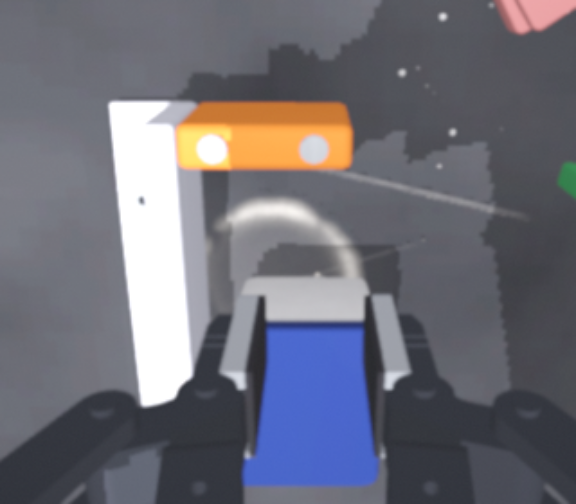

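The side and wrist views agree: the case spans x 516–575 and y -7 to 70, and the fingers at y=-38 have room on both sides. Descending, then pushing +y.

>>> step_arm(
  targets=[
    {"hand":0.3,"translation":[2,0,-45],"rot":[0,0,0]},
    {"hand":0.3,"translation":[0,0,-30],"rot":[0,0,0]},
    {"hand":0.3,"translation":[0,0,-15],"rot":[0,0,0]},
    {"hand":0.3,"translation":[0,0,0],"rot":[0,0,0]},
    {"hand":0.3,"translation":[0,8,0],"rot":[0,0,0]},
    {"hand":0.3,"translation":[0,8,0],"rot":[0,0,0]},
    {"hand":0.3,"translation":[0,8,0],"rot":[0,0,0]},
    {"hand":0.3,"translation":[0,8,0],"rot":[0,0,0]},
  ],
)

```text
time: 6.4
position: [546.0, -5.3, 24.4]
tool_rot: [[0.019, -1.0, 0.002], [-1.0, -0.019, 0.0], [-0.0, -0.002, -1.0]]
force: [-0.3, -0.9, 0.9]
opening: 25.4
```

>>> step_arm(
  targets=[
    {"hand":0.3,"translation":[0,10,0],"rot":[0,0,0]},
    {"hand":0.3,"translation":[0,10,0],"rot":[0,0,0]},
    {"hand":0.3,"translation":[0,10,0],"rot":[0,0,0]},
    {"hand":0.3,"translation":[0,10,0],"rot":[0,0,0]},
    {"hand":0.3,"translation":[0,10,0],"rot":[0,0,0]},
    {"hand":0.3,"translation":[0,10,0],"rot":[0,0,0]},
    {"hand":0.3,"translation":[0,0,0],"rot":[0,0,0]},
  ],
)

```text
time: 7.1
position: [545.7, 55.1, 23.3]
tool_rot: [[0.021, -1.0, 0.0], [-1.0, -0.021, 0.0], [-0.0, -0.0, -1.0]]
force: [-0.6, -0.5, 0.2]
opening: 25.7
```

Run:
```python
from h import *
from workcell import *
print(sense()["position"],sense()["force"])
for n in("side","wrist"):
    c=capture(n);cv2.imwrite(f"pics/{n}5.png",cv2.resize(c["color"][100:380,100:420],None,fx=1.8,fy=1.8))
    print(n);report(c,49,["navy"])
```

```text
[545.66239074  55.10941402  23.30821298] [-0.57646601 -0.48709362  0.19317954]
side
navy px [239. 223.] world [542.6  74.3] size [13.7 22.3] ang 87.8 corners [[531.0, 68.0], [554.0, 67.0], [554.0, 81.0], [532.0, 82.0]]
wrist
navy px [274. 368.] world [543.8  75.6] size [33.1 22.7] ang 1.2 corners [[527.0, 87.0], [527.0, 64.0], [561.0, 65.0], [560.0, 87.0]]
```

View pics/side5.png

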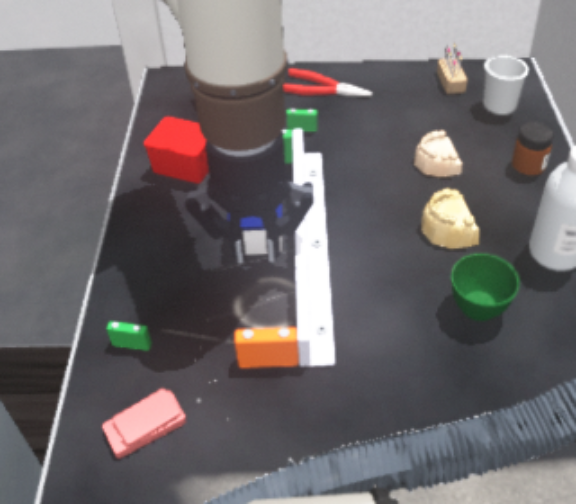

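The case is pushing cleanly, with its right end at about y=65 and forces under 1 N. Continuing to the stop.

>>> step_arm(
  targets=[
    {"hand":0.3,"translation":[0,10,0],"rot":[0,0,0]},
    {"hand":0.3,"translation":[0,10,0],"rot":[0,0,0]},
    {"hand":0.3,"translation":[0,10,0],"rot":[0,0,0]},
    {"hand":0.3,"translation":[0,10,0],"rot":[0,0,0]},
    {"hand":0.3,"translation":[0,10,0],"rot":[0,0,0]},
    {"hand":0.3,"translation":[0,10,0],"rot":[0,0,0]},
    {"hand":0.3,"translation":[0,8,0],"rot":[0,0,0]},
    {"hand":0.3,"translation":[0,0,0],"rot":[0,0,0]},
  ],
)

```text
time: 8.0
position: [545.7, 123.0, 23.4]
tool_rot: [[0.021, -1.0, 0.001], [-1.0, -0.021, 0.0], [-0.0, -0.001, -1.0]]
force: [0.0, -0.7, -0.5]
opening: 25.6
```

>>> step_arm(
  targets=[
    {"hand":0.3,"translation":[0,3,0],"rot":[0,0,0]},
    {"hand":0.3,"translation":[0,3,0],"rot":[0,0,0]},
    {"hand":0.3,"translation":[0,3,0],"rot":[0,0,0]},
    {"hand":0.3,"translation":[0,0,0],"rot":[0,0,0]},
  ],
)

```text
time: 8.4
position: [545.6, 131.0, 23.3]
tool_rot: [[0.019, -1.0, 0.0], [-1.0, -0.019, 0.0], [-0.0, -0.0, -1.0]]
force: [0.0, -0.4, 1.2]
opening: 25.6
```

Run:
```python
from h import *
from workcell import *
print(sense()["position"],sense()["force"],sense()["torque"])
for n in("side","wrist"):
    c=capture(n);cv2.imwrite(f"pics/{n}6.png",cv2.resize(c["color"][100:380,100:420],None,fx=1.8,fy=1.8))
```

```text
[545.55402154 130.95618841  23.34106281] [ 1.10976179e-03 -3.69288360e-01  1.20509432e+00] [0.0352695  0.0302249  0.04034565]
```

View pics/wrist6.png

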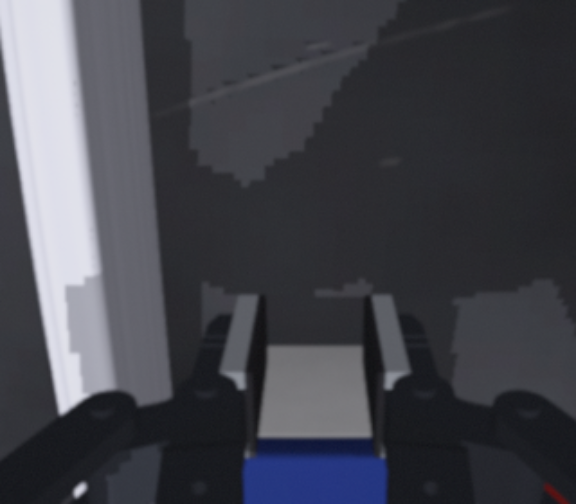

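View pics/side6.png

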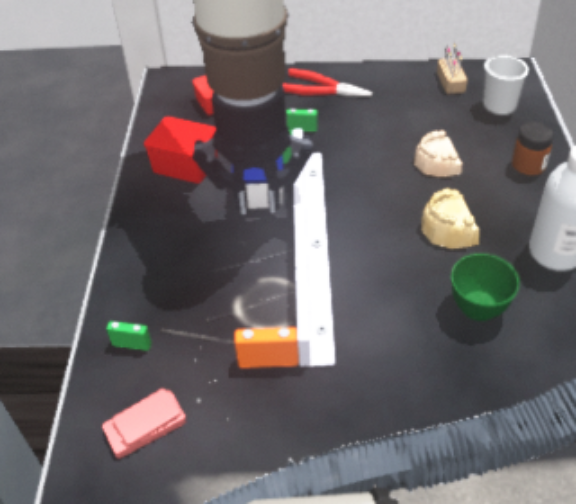

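No stop contact yet, since the force is still near zero. Nudging in small steps.

>>> step_arm(
  targets=[
    {"hand":0.3,"translation":[0,2,0],"rot":[0,0,0]},
    {"hand":0.3,"translation":[0,2,0],"rot":[0,0,0]},
    {"hand":0.3,"translation":[0,0,0],"rot":[0,0,0]},
  ],
)

```text
time: 8.8
position: [545.5, 134.9, 23.3]
tool_rot: [[0.019, -1.0, 0.0], [-1.0, -0.019, 0.0], [-0.0, -0.0, -1.0]]
force: [0.7, 0.1, -0.3]
opening: 25.6
```

>>> step_arm(
  targets=[
    {"hand":0.3,"translation":[0,2,0],"rot":[0,0,0]},
    {"hand":0.3,"translation":[0,0,0],"rot":[0,0,0]},
  ],
)

```text
time: 9.0
position: [545.4, 136.9, 23.3]
tool_rot: [[0.019, -1.0, 0.0], [-1.0, -0.019, 0.0], [-0.0, -0.0, -1.0]]
force: [-0.3, 0.0, -0.1]
opening: 25.6
```

>>> step_arm(
  targets=[
    {"hand":0.3,"translation":[0,2,0],"rot":[0,0,0]},
    {"hand":0.3,"translation":[0,0,0],"rot":[0,0,0]},
  ],
)

```text
time: 9.2
position: [544.8, 137.2, 23.3]
tool_rot: [[0.018, -1.0, -0.002], [-1.0, -0.018, -0.002], [0.002, 0.002, -1.0]]
force: [1.5, -6.7, 2.3]
opening: 25.5
```

It touched the green stop at tool y=137.2 with about 7 N, as predicted. Next I'll back off, lift, turn back and push +x against the rail, with a narrower hand to stay clear of the red look-alike.

>>> step_arm(
  targets=[
    {"hand":0.3,"translation":[0,-15,0],"rot":[0,0,0]},
    {"hand":0.3,"translation":[0,-3,45],"rot":[0,0,0]},
    {"hand":0.2,"translation":[-5,0,45],"rot":[0,0,-8.2]},
    {"hand":0.2,"translation":[-8,5,0],"rot":[0,0,-8.2]},
    {"hand":0.2,"translation":[-8,8,0],"rot":[0,0,-8.2]},
    {"hand":0.2,"translation":[-8,8,0],"rot":[0,0,-8.2]},
    {"hand":0.2,"translation":[-8,8,0],"rot":[0,0,-8.2]},
    {"hand":0.2,"translation":[-8,8,0],"rot":[0,0,-8.2]},
  ],
)

```text
time: 10.0
position: [500.1, 157.5, 113.4]
tool_rot: [[-0.749, -0.663, 0.0], [-0.663, 0.749, 0.001], [-0.001, 0.0, -1.0]]
force: [0.2, 0.5, -0.8]
opening: 17.3
```

>>> step_arm(
  targets=[
    {"hand":0.2,"translation":[-8,8,0],"rot":[0,0,-8.2]},
    {"hand":0.2,"translation":[-2,8,0],"rot":[0,0,-8.2]},
    {"hand":0.2,"translation":[0,8,0],"rot":[0,0,-8.2]},
    {"hand":0.2,"translation":[0,0,0],"rot":[0,0,-8.2]},
    {"hand":0.2,"translation":[0,0,0],"rot":[0,0,-8.2]},
    {"hand":0.2,"translation":[0,0,0],"rot":[0,0,0]},
  ],
)

```text
time: 10.6
position: [490.4, 181.4, 113.3]
tool_rot: [[-1.0, -0.016, 0.0], [-0.016, 1.0, 0.0], [-0.0, 0.0, -1.0]]
force: [0.7, -0.7, -0.5]
opening: 16.7
```

Run:
```python
from h import *
from workcell import *
print(sense()["position"],sense()["force"],sense()["q"],sense()["tool_rot"])
for n in("side","wrist"):
    c=capture(n);cv2.imwrite(f"pics/{n}7.png",cv2.resize(c["color"],None,fx=1.4,fy=1.4))
    print(n);report(c,49,["navy","red"]);report(c,46,["green"])
```

```text
[490.38590344 181.38930157 113.28595728] [ 0.72478679 -0.67519491 -0.49157025] [ 6.64720438e-01  3.48579763e-01 -4.14395696e-01 -3.87873878e-04
 -8.07509232e-01 -2.21968235e+00] [[-9.99878844e-01 -1.55657063e-02  7.24357571e-05]
 [-1.55656751e-02  9.99878762e-01  4.12845525e-04]
 [-7.88532073e-05  4.11667995e-04 -9.99999912e-01]]
side
navy px [242. 187.] world [545.  183.5] size [58.  73.8] ang 0.5 corners [[516.0, 220.0], [516.0, 146.0], [574.0, 147.0], [574.0, 221.0]]
red px [200. 183.] world [449.9 204.2] size [102.4  96.8] ang 69.5 corners [[387.0, 173.0], [477.0, 139.0], [513.0, 235.0], [422.0, 269.0]]
green px [171. 286.] world [428.6 -71.2] size [27.8 47.8] ang 80.7 corners [[403.0, -81.0], [450.0, -89.0], [454.0, -61.0], [407.0, -54.0]]
green px [368. 258.] world [776.8 -21.6] size [83.3 66.5] ang 51.0 corners [[725.0, -33.0], [776.0, -75.0], [829.0, -10.0], [777.0, 32.0]]
green px [264. 171.] world [595.5 231.1] size [91.3 38.1] ang 85.2 corners [[573.0, 187.0], [611.0, 184.0], [618.0, 275.0], [580.0, 278.0]]
wrist
navy px [327. 284.] world [523.7 219.7] size [34.7 13.5] ang
[... 624 characters left out ...]
351.0]]
red px [486. 200.] world [463.  314.3] size [22.6  9. ] ang 29.4 corners [[451.0, 313.0], [455.0, 305.0], [475.0, 316.0], [471.0, 324.0]]
red px [523. 173.] world [445.1 335.1] size [10.3 26.1] ang 26.3 corners [[435.0, 345.0], [446.0, 321.0], [456.0, 326.0], [444.0, 349.0]]
red px [309. 162.] world [437.6 202.1] size [17.  69.3] ang 83.8 corners [[402.0, 197.0], [471.0, 190.0], [473.0, 207.0], [404.0, 214.0]]
green px [411. 326.] world [560.7 282. ] size [31.8 12.6] ang 36.6 corners [[544.0, 278.0], [552.0, 267.0], [577.0, 286.0], [570.0, 297.0]]
green px [344. 290.] world [531.1 231.3] size [54.6 16.8] ang 8.4 corners [[503.0, 236.0], [505.0, 219.0], [559.0, 227.0], [557.0, 244.0]]
```

View pics/wrist7.png

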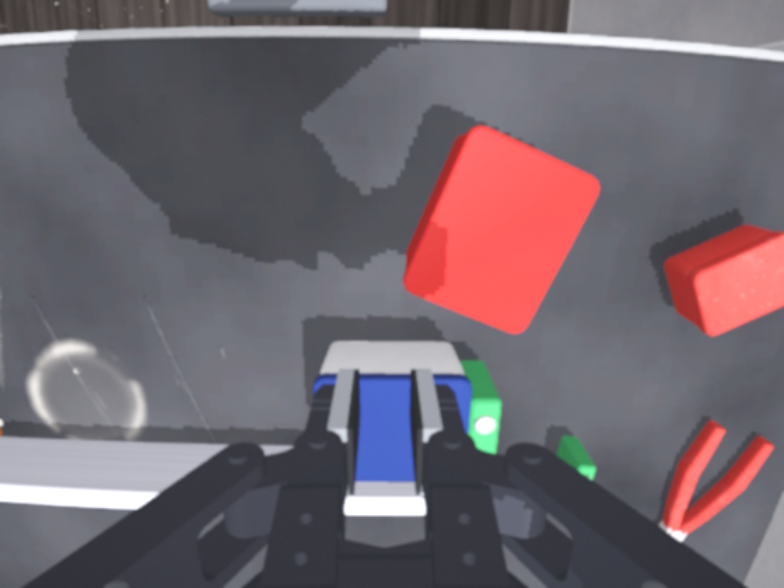

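View pics/side7.png

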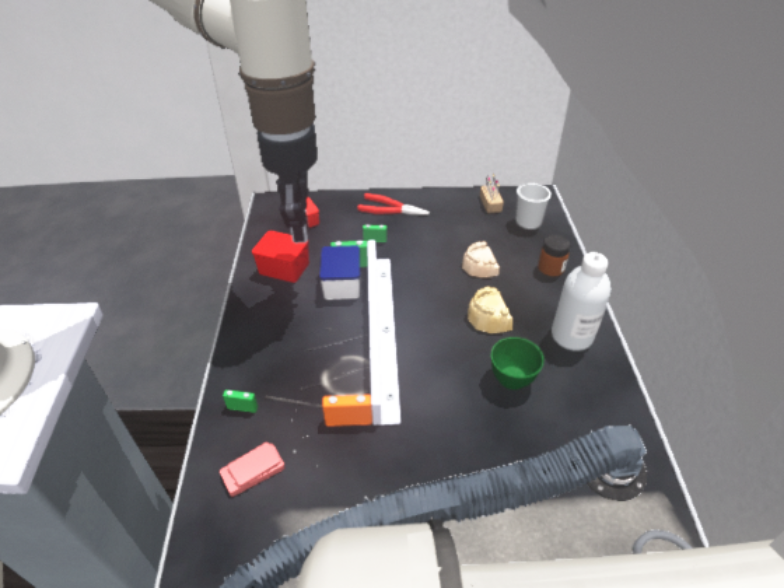

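Run:
```python
from h import *
from workcell import *
c=capture("wrist")
print(ray(c,[[373,238],[289,204],[428,132]],46).round(), ray(c,[[373,238],[289,204]],0).round())
```

```text
[[491. 246.  46.]
 [469. 191.  46.]
 [423. 271.  46.]] [[510. 261.  -0.]
 [483. 193.   0.]]
```

The red look-alike's nearest edge runs from (469,191) to (491,246). With the fingers at x=493, y=178 there is about 8 mm to spare. Descending.

>>> step_arm(
  targets=[
    {"hand":0.2,"translation":[4,-4,0],"rot":[0,0,0]},
    {"hand":0.2,"translation":[0,0,-40],"rot":[0,0,0]},
    {"hand":0.2,"translation":[0,0,-30],"rot":[0,0,0]},
    {"hand":0.2,"translation":[0,0,-18],"rot":[0,0,0]},
    {"hand":0.2,"translation":[0,0,0],"rot":[0,0,0]},
  ],
)

```text
time: 11.25
position: [493.0, 176.3, 22.8]
tool_rot: [[-1.0, -0.016, -0.005], [-0.016, 1.0, -0.003], [0.005, -0.003, -1.0]]
force: [-1.1, 0.1, 0.4]
opening: 17.2
```

>>> step_arm(
  targets=[
    {"hand":0.2,"translation":[5,0,0],"rot":[0,0,0]},
    {"hand":0.2,"translation":[4,0,0],"rot":[0,0,0]},
    {"hand":0.2,"translation":[4,0,0],"rot":[0,0,0]},
    {"hand":0.2,"translation":[4,0,0],"rot":[0,0,0]},
    {"hand":0.2,"translation":[2,0,0],"rot":[0,0,0]},
    {"hand":0.2,"translation":[0,0,0],"rot":[0,0,0]},
  ],
)

```text
time: 11.85
position: [514.0, 177.9, 25.6]
tool_rot: [[-1.0, -0.015, 0.001], [-0.015, 1.0, 0.001], [-0.001, 0.001, -1.0]]
force: [-0.0, -0.6, 1.0]
opening: 17.0
```

>>> step_arm(
  targets=[
    {"hand":0.2,"translation":[1.5,0,-1],"rot":[0,0,0]},
    {"hand":0.2,"translation":[0,0,0],"rot":[0,0,0]},
  ],
)

```text
time: 12.05
position: [515.0, 177.7, 24.2]
tool_rot: [[-1.0, -0.016, 0.0], [-0.016, 1.0, -0.0], [-0.0, -0.0, -1.0]]
force: [0.1, 0.8, -0.2]
opening: 17.0
```

>>> step_arm(
  targets=[
    {"hand":0.2,"translation":[1.5,0,0],"rot":[0,0,0]},
    {"hand":0.2,"translation":[0,0,0],"rot":[0,0,0]},
  ],
)

```text
time: 12.25
position: [516.4, 177.8, 24.2]
tool_rot: [[-1.0, -0.016, -0.0], [-0.016, 1.0, -0.0], [0.0, -0.0, -1.0]]
force: [-0.0, 0.0, 0.3]
opening: 17.0
```

>>> step_arm(
  targets=[
    {"hand":0.2,"translation":[1.5,0,0],"rot":[0,0,0]},
    {"hand":0.2,"translation":[0,0,0],"rot":[0,0,0]},
  ],
)

```text
time: 12.45
position: [516.5, 177.4, 24.0]
tool_rot: [[-1.0, -0.015, -0.003], [-0.015, 1.0, -0.001], [0.003, -0.001, -1.0]]
force: [-5.0, 1.0, 2.8]
opening: 17.1
```

The case is on the rail: tool x=516.5, which puts the face at 587.5 as measured. One firmer press, then back off and look.

>>> step_arm(
  targets=[
    {"hand":0.2,"translation":[1.5,0,0],"rot":[0,0,0]},
    {"hand":0.2,"translation":[0,0,0],"rot":[0,0,0]},
  ],
)

```text
time: 12.65
position: [516.5, 177.2, 23.9]
tool_rot: [[-1.0, -0.015, -0.006], [-0.015, 1.0, -0.002], [0.006, -0.002, -1.0]]
force: [-8.9, 3.6, 5.8]
opening: 17.3
```

>>> step_arm(
  targets=[
    {"hand":0.2,"translation":[-8,0,0],"rot":[0,0,0]},
    {"hand":0.2,"translation":[-16,-1,0],"rot":[0,0,0]},
    {"hand":0.2,"translation":[0,0,40],"rot":[0,0,0]},
    {"hand":0.2,"translation":[0,0,45],"rot":[0,0,0]},
    {"hand":0.2,"translation":[-15,-30,35],"rot":[0,0,0]},
    {"hand":0.2,"translation":[-15,-45,0],"rot":[0,0,0]},
    {"hand":0.2,"translation":[-15,-45,0],"rot":[0,0,0]},
    {"hand":0.2,"translation":[-15,-45,0],"rot":[0,0,0]},
  ],
)

```text
time: 13.45
position: [434.8, 10.5, 144.9]
tool_rot: [[-1.0, -0.017, 0.002], [-0.017, 1.0, 0.001], [-0.002, 0.001, -1.0]]
force: [-0.3, -0.3, 0.1]
opening: 17.2
```

>>> step_arm(
  targets=[
    {"hand":0.2,"translation":[-10,-48,0],"rot":[0,0,0]},
    {"hand":0.2,"translation":[-10,-48,0],"rot":[0,0,0]},
    {"hand":0.2,"translation":[0,-48,0],"rot":[0,0,0]},
    {"hand":0.2,"translation":[0,0,0],"rot":[0,0,0]},
  ],
)

```text
time: 13.85
position: [414.6, -136.7, 144.5]
tool_rot: [[-1.0, -0.008, 0.001], [-0.008, 1.0, -0.001], [-0.001, -0.001, -1.0]]
force: [-1.0, 1.3, -1.1]
opening: 17.2
```

Run:
```python
from h import *
from workcell import *
print(sense()["position"],sense()["force"])
for n in("side","top"):
    c=capture(n)
    cr=c["color"][120:350,140:330] if n=="side" else c["color"][180:310,140:420]
    cv2.imwrite(f"pics/{n}8.png",cv2.resize(cr,None,fx=2.6,fy=2.6,interpolation=cv2.INTER_CUBIC))
    print(n);report(c,49,["navy"]);report(c,46,["green","orange"])
    report(c,25,["red"]);report(c,17,["pink"])
```

```text
[ 414.59571965 -136.67252998  144.46310779] [-0.9526517   1.33738513 -1.10496484]
side
navy px [248. 187.] world [557.  182.6] size [72.9 55.8] ang 90.0 corners [[529.0, 146.0], [585.0, 146.0], [585.0, 219.0], [529.0, 219.0]]
green px [171. 286.] world [428.6 -71.2] size [27.8 47.8] ang 80.7 corners [[403.0, -81.0], [450.0, -89.0], [454.0, -61.0], [407.0, -54.0]]
green px [369. 258.] world [780.4 -17.4] size [73.6 69.4] ang 38.5 corners [[730.0, -13.0], [773.0, -67.0], [831.0, -22.0], [788.0, 33.0]]
green px [267. 167.] world [598.2 252. ] size [48.6 37.5] ang 88.5 corners [[579.0, 228.0], [616.0, 227.0], [618.0, 276.0], [580.0, 277.0]]
orange px [245. 294.] world [561.2 -87.9] size [55.4 41.5] ang 1.7 corners [[533.0, -68.0], [534.0, -109.0], [590.0, -108.0], [588.0, -66.0]]
red px [201. 182.] world [443.6 233. ] size [105.2 103.2] ang 68.5 corners [[376.0, 203.0], [472.0, 165.0], [511.0, 263.0], [415.0, 301.0]]
red px [218. 155.] world [472.7 330.1] size [47.5 43.8] ang 81.0 corners [[447.0, 310.0], [491.0, 303.0], [498.0, 350.0], [455.0, 357.0]]
pink px [179. 334.] world [ 448.9 -
[... 804 characters left out ...]
.0]]
green px [334. 138.] world [780.4 -14.5] size [68.7 66.8] ang 0.3 corners [[746.0, 19.0], [746.0, -48.0], [815.0, -48.0], [815.0, 19.0]]
red px [235. 268.] world [444.9 231.8] size [65.  78.6] ang 68.1 corners [[396.0, 216.0], [469.0, 187.0], [493.0, 247.0], [421.0, 277.0]]
red px [184. 257.] world [471.  364.1] size [41.8 57.6] ang 25.9 corners [[440.0, 381.0], [465.0, 329.0], [502.0, 347.0], [477.0, 399.0]]
red px [175. 203.] world [609.3 392.5] size [51.2 76.5] ang 71.6 corners [[565.0, 380.0], [638.0, 356.0], [654.0, 405.0], [581.0, 429.0]]
pink px [379. 264.] world [ 458.  -131.9] size [45.5 39.7] ang 32.2 corners [[428.0, -127.0], [449.0, -161.0], [488.0, -137.0], [467.0, -103.0]]
```

View pics/side8.png

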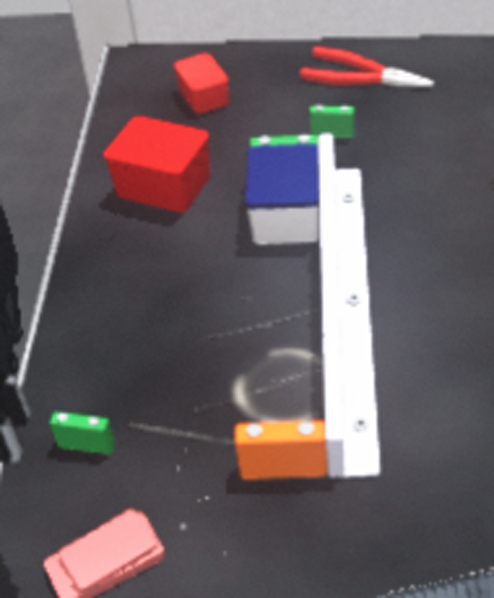

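View pics/top8.png

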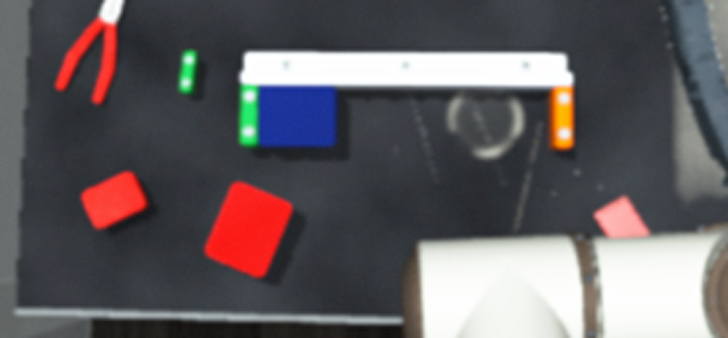

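The case sits flush in the corner in both views. I'll check the box-to-stop seam more closely with pixel profiles.

Run:
```python
from h import *
from workcell import *
c=capture("top");i=c["color"]
for v in (216,221,226,231): print(v,[tuple(map(int,p)) for p in i[v,229:246]])
# navy edges, subpixel in B-G
d=i[:,:,0].astype(int)-i[:,:,1]
print("navy B-G",[ [int(x) for x in d[v,232:276]] for v in (218,228)])
for u in(245,260): print(u,[tuple(map(int,p)) for p in i[205:216,u]])
cs=capture("side")["color"]
for u in (240,250): print("side col",u,[tuple(map(int,p)) for p in cs[168:182,u]])
for v in (180,190): print("side row",v,[tuple(map(int,p)) for p in cs[v,255:270]])
```

```text
216 [(50, 45, 43), (50, 45, 41), (54, 66, 42), (85, 128, 61), (152, 203, 120), (216, 238, 188), (242, 243, 226), (243, 243, 229), (215, 235, 191), (145, 193, 110), (119, 117, 39), (146, 61, 24), (157, 50, 27), (158, 51, 28), (158, 52, 28), (158, 51, 28), (159, 53, 30)]
221 [(54, 49, 47), (52, 49, 43), (56, 72, 45), (68, 133, 41), (89, 200, 37), (106, 233, 38), (111, 236, 41), (107, 234, 37), (100, 225, 34), (93, 181, 26), (116, 108, 24), (146, 58, 28), (157, 50, 28), (157, 53, 28), (156, 52, 27), (156, 51, 26), (157, 53, 28)]
226 [(60, 54, 51), (58, 55, 48), (61, 87, 47), (73, 157, 39), (95, 218, 35), (108, 235, 38), (110, 235, 40), (110, 234, 42), (98, 223, 33), (93, 180, 23), (116, 106, 23), (145, 56, 25), (157, 50, 27), (155, 51, 26), (159, 52, 30), (156, 50, 27), (155, 50, 27)]
231 [(61, 54, 53), (60, 58, 53), (66, 93, 51), (98, 168, 69), (162, 228, 127), (217, 240, 188), (236, 240, 215), (224, 235, 201), (175, 219, 147), (117, 172, 72), (118, 104, 29), (143, 56, 23), (155, 51, 27), (155, 51, 27), (155, 52, 27), (156, 53, 29), (155, 52, 29)]
navy B-G [[-56, -77, -52, -21, -20, -4
[... 1017 characters left out ...]
, 80, 85), (88, 80, 82), (88, 96, 83), (112, 183, 88), (125, 225, 91), (130, 227, 90), (138, 166, 78), (151, 92, 67), (155, 71, 63), (156, 72, 65), (156, 72, 64), (157, 74, 66), (159, 76, 68)]
side row 180 [(159, 73, 65), (160, 74, 65), (159, 74, 66), (159, 76, 67), (158, 75, 67), (161, 76, 67), (168, 87, 79), (201, 164, 164), (251, 247, 248), (255, 254, 254), (255, 254, 254), (255, 254, 254), (252, 250, 250), (200, 187, 188), (101, 93, 94)]
side row 190 [(162, 77, 70), (164, 79, 71), (162, 77, 68), (162, 78, 67), (163, 78, 68), (163, 78, 69), (163, 80, 71), (179, 130, 124), (249, 242, 242), (255, 254, 254), (255, 254, 254), (255, 254, 254), (255, 254, 254), (255, 254, 254), (255, 254, 254)]
```

Neither seam (green to navy, or white to navy) shows a dark gap, so both gaps are well under 4 mm. The arm is clear at z=144, so I'm handing in.

```bash
python3 -c "
from workcell import *
print(hand_in()); s=sense(); print(s['time'],s['position'],s['force'])"
```

```text
the job is handed in; nothing more can be done
None
the job is handed in; nothing more can be done
```

I pushed the case box into the corner by the large green stop and handed the job in at about 14 s of the 58 s allowed; `hand_in` gives no verdict.

**How:** I pushed three times with the part-open fingers. The first, toward the rail, squared the box from about 27° (my measurement; the task allows at most 25°). The second ran along the rail to the green stop, with about 7 N at contact. The third, back toward the rail, touched at about 5 N and ended with a 9 N press.

**Last checks:**
- **Squareness:** The top view gives the box a yaw of about 1.0°, against 0.75° for the rail's front edge. That difference is well inside the 0.06 rad limit.
- **Gaps:** The pixels show no dark gap at the rail or at the green stop in either view. The rail contact point fits the measured face at x ≈ 588 mm.
- **Disagreement:** Colour-blob centres from the top picture put the box 50.3 mm from the stop, while flush is 46 mm and the limit is 50 mm. I put this down to blur in the colour mask at about 2.5 mm per pixel. The seam and the contact force both showed contact.
- **Bystanders:** The red box, pliers and rubber cup stayed where they were to within about 1 mm. The wax block was partly hidden by the arm in the top view but unmoved in the side view. The two jaw models were checked only by eye. The red and green look-alikes were not touched.
- **Arm:** It was parked clear at z ≈ 144 mm with about 2 N on the force reading. I could not read the state after hand-in.

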